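# Complete the row of pipe-expander heads in the bench rack

### The arm

A 7-joint arm with a two-finger parallel gripper is mounted at the origin on the work surface. World frame = base frame: x ahead of the robot, y to its left, z up, the work surface at z = 0. Lengths are in m, angles in rad, forces in N, time in s.
With the tool pointing down it reaches from about 0.4 to 0.85 m from the base axis. Payload 10.4 kg.
Tool frame: the origin (TCP) lies on the centre line of the jaws, within the pads' length; the fingertips stand env.finger_overhang ahead of it and the grasp point (between the pads) is the TCP (env.finger_overhang is the distance from the TCP to the fingertips, in m); y points along the fingers, x is the direction in which the jaws open and shut, and the axes are right-handed (so a half turn about y gives the same grasp; the last joint's range is limited). The gripper opens to 85 mm and grips with 20 to 120 N. Pads are 22 mm wide; open, the fingers measure 114 mm over their backs; the gripper's body (76 mm by 85 mm) begins 54 mm behind the grasp point. The pads swing forward as they close: fully open they stand 13 mm farther back than shut.
Start: joints at [-1.371, 0.332, -0.065, 1.46, 0.022, 1.35, -0.088], TCP at [0.138, 0.61, 0.25] pointing down, gripper open.
Joint ranges: [-2.6, 2.6], [-0.5, 2.12], [-1.47, 1.34], [0.16, 2.42], [-1.27, 4.41], [0.06, 2.06], [-2.6, 2.6]. Speed limits (rad/s): [2.22, 2.22, 2.79, 2.79, 3.14, 3.14, 3.14].

### API

Orientations are given as a unit quaternion [x, y, z, w].
In Python, from plant import get_obs, imaging, env gives the robot as it stands.
- The arm moves only by the tool servo_tool, never from a script. Its argument "moves" is a list that holds one entry, the list of rows, each a list of 7 numbers: the shift along the tool's x, y, z in mm, then the turn, a rotation vector about the tool's x, y, z in degrees, then the opening, from -1 (shut) to 1 (fully open). In form: [[[x, y, z, wx, wy, wz, claw], ...]]. A call has 1 to 8 rows; each row shifts and turns the commanded pose from where the row before left it, along the tool's axes as they then stand; what a row does not reach is not made up. A row lasts 1/8 s, in which the tool goes at most 62.5 mm and 10.7 degrees, less where a joint would pass 70% of its speed; a pose out of reach is approached as far as the arm can. A call is refused whole if a number of a shift passes 62.5 or a number of a turn 10.7, either way. A call with a gripper value outside its range is refused whole. The fingers move at their own pace and stop on an object; the grip force is fixed at half the most. Time passes only in rows, so rows that do not move let the fingers close. It gives the time, the measured TCP pose, the force and the opening at its end, in the units of the state.
- get_obs(): the state, without advancing time (a new reading comes with each control period).
- imaging.grab_frame(name): name is "scene" or "top"; returns the picture (420x560x3 uint8, red, green, blue); there is no depth.
- imaging.camera_params(name): a dict with "intrinsics" (3x3 intrinsics, pixels), "R" (3x3) and "t" (3): a world point X has camera coordinates R X + t. Camera axes: x right, y down, z forward; pixel columns grow to the right and rows downward; lengths in m; the calibration is good to about 2 mm. A picture is of the moment at which its call begins. camera_params takes no time and is no camera call.
- env.sign_off(): hands the job in, once; it reports no verdict.
The state is a dict: "clock": time; "q": joint angles; "dq": joint speeds; "joint_efforts": joint torques, N m; "eef_pos": TCP position; "orientation": TCP orientation; "contact_force": force on the tool from outside, world axes, zero at the start; "ft_torque": the same for the moment, N m; "width": finger opening in m.
Only numpy, scipy, OpenCV 4.12 (cv2) and the standard library are available. Lean on these libraries where they do the work, as an engineer would, in place of code of your own. Each camera call takes 0.05 s, during which the arm holds its last target. There are 200 camera calls.

### The job

The biggest pipe-expander head already stands in the cup at one end of the bench rack. Put the four loose heads into the four empty cups so that the row steps down in order of size: the next biggest right beside it, and so on down to the smallest at the other end. Stand each one upright and flat on the floor of its cup, leave the biggest where it is, and let go of everything.

Things in the scene. Friction and masses are not known exactly. Their poses are not given: they have to be found in the camera images.
- head16_mid (a point): The smallest of the four loose pipe-expander heads, standing upright on the bench: a dark knurled collar at the bottom (54 mm diameter, 14 mm high) and above it a bright steel mandrel of 16 mm diameter, straight-sided up to 12 mm below the top and then tapering (nose). Total height 72 mm. This point lies on its axis half-way up, 36 mm above its underside; z is along the axis, upwards. Can be gripped across the mandrel, fingertips staying above the collar.
- head25_mid (a point): The second smallest of the four loose pipe-expander heads, standing upright on the bench: a dark knurled collar at the bottom (54 mm diameter, 14 mm high) and above it a bright steel mandrel of 25 mm diameter, straight-sided up to 12 mm below the top and then tapering (nose). Total height 80 mm. This point lies on its axis half-way up, 40 mm above its underside; z is along the axis, upwards. Can be gripped across the mandrel, fingertips staying above the collar.
- head32_mid (a point): The second biggest of the four loose pipe-expander heads, standing upright on the bench: a dark knurled collar at the bottom (54 mm diameter, 14 mm high) and above it a bright steel mandrel of 32 mm diameter, straight-sided up to 12 mm below the top and then tapering (nose). Total height 88 mm. This point lies on its axis half-way up, 44 mm above its underside; z is along the axis, upwards. Can be gripped across the mandrel, fingertips staying above the collar.
- head40_mid (a point): The biggest of the four loose pipe-expander heads, standing upright on the bench: a dark knurled collar at the bottom (54 mm diameter, 14 mm high) and above it a bright steel mandrel of 40 mm diameter, straight-sided up to 12 mm below the top and then tapering (nose). Total height 96 mm. This point lies on its axis half-way up, 48 mm above its underside; z is along the axis, upwards. Can be gripped across the mandrel, fingertips staying above the collar.
- head50_mid (a point): The biggest head of all, which already stands upright in the rack's fifth cup, at one end or the other of the row; leave it there. Same build: collar 54 mm by 14 mm, mandrel 50 mm diameter, total height 104 mm. This point lies on its axis half-way up, 52 mm above its underside.
- cup_a: One of four empty round grey plastic cups on the rack, all alike: inner diameter 68 mm at the floor, 72 mm at the mouth, wall 3 mm, floor 4 mm thick, 9 mm high overall. Origin at the centre of its underside; a head stands on its floor, 4 mm above the origin. Which of the rack's places it has varies.
- cup_b: One of four empty round grey plastic cups on the rack, all alike: inner diameter 68 mm at the floor, 72 mm at the mouth, wall 3 mm, floor 4 mm thick, 9 mm high overall. Origin at the centre of its underside; a head stands on its floor, 4 mm above the origin. Which of the rack's places it has varies.
- cup_c: One of four empty round grey plastic cups on the rack, all alike: inner diameter 68 mm at the floor, 72 mm at the mouth, wall 3 mm, floor 4 mm thick, 9 mm high overall. Origin at the centre of its underside; a head stands on its floor, 4 mm above the origin. Which of the rack's places it has varies.
- cup_d: One of four empty round grey plastic cups on the rack, all alike: inner diameter 68 mm at the floor, 72 mm at the mouth, wall 3 mm, floor 4 mm thick, 9 mm high overall. Origin at the centre of its underside; a head stands on its floor, 4 mm above the origin. Which of the rack's places it has varies.
- rail: The head rack: a flat aluminium profile screwed to the bench, 410 mm long, 60 mm wide, 15 mm high, carrying a row of five grey cups (four empty) along its length, 82 mm from centre to centre, the middle one over the middle of the profile. The cups stand on top of it, so their floors are 19 mm above the bench. Origin at the centre of its underside; y runs along the row, x across it.
There are look-alikes about, which are no part of the job. What is shaped like the part that bears head25_mid but brown, pink or purple is not meant.

How it is judged:
At the end, for the whole second after the job is handed in: All five heads stand upright (0.08 rad), at rest and released, flat on their cups' floors (height within 4 mm), within 18 mm along and 15 mm across the row of their places, mandrels 50, 40, 32, 25, 16 mm in order from the end where the 50 mm head stood ((((y of head50_mid in the frame of rail between 0.146 and 0.182 m and x of head50_mid in the frame of rail between -0.015 and 0.015 m and height (world z) of head50_mid between 0.067 and 0.075 m and angle between head50_mid's own z axis and vertical below 0.08 rad) and (y of head40_mid in the frame of rail between 0.064 and 0.1 m and x of head40_mid in the frame of rail between -0.015 and 0.015 m and height (world z) of head40_mid between 0.063 and 0.071 m and angle between head40_mid's own z axis and vertical below 0.08 rad) and (y of head32_mid in the frame of rail between -0.018 and 0.018 m and x of head32_mid in the frame of rail between -0.015 and 0.015 m and height (world z) of head32_mid between 0.059 and 0.067 m and angle between head32_mid's own z axis and vertical below 0.08 rad) and (y of head25_mid in the frame of rail between -0.1 and -0.064 m and x of head25_mid in the frame of rail between -0.015 and 0.015 m and height (world z) of head25_mid between 0.055 and 0.063 m and angle between head25_mid's own z axis and vertical below 0.08 rad) and (y of head16_mid in the frame of rail between -0.182 and -0.146 m and x of head16_mid in the frame of rail between -0.015 and 0.015 m and height (world z) of head16_mid between 0.051 and 0.059 m and angle between head16_mid's own z axis and vertical below 0.08 rad)) or ((y of head50_mid in the frame of rail between -0.182 and -0.146 m and x of head50_mid in the frame of rail between -0.015 and 0.015 m and height (world z) of head50_mid between 0.067 and 0.075 m and angle between head50_mid's own z axis and vertical below 0.08 rad) and (y of head40_mid in the frame of rail between -0.1 and -0.064 m and x of head40_mid in the frame of rail between -0.015 and 0.015 m and height (world z) of head40_mid between 0.063 and 0.071 m and angle between head40_mid's own z axis and vertical below 0.08 rad) and (y of head32_mid in the frame of rail between -0.018 and 0.018 m and x of head32_mid in the frame of rail between -0.015 and 0.015 m and height (world z) of head32_mid between 0.059 and 0.067 m and angle between head32_mid's own z axis and vertical below 0.08 rad) and (y of head25_mid in the frame of rail between 0.064 and 0.1 m and x of head25_mid in the frame of rail between -0.015 and 0.015 m and height (world z) of head25_mid between 0.055 and 0.063 m and angle between head25_mid's own z axis and vertical below 0.08 rad) and (y of head16_mid in the frame of rail between 0.146 and 0.182 m and x of head16_mid in the frame of rail between -0.015 and 0.015 m and height (world z) of head16_mid between 0.051 and 0.059 m and angle between head16_mid's own z axis and vertical below 0.08 rad))) and linear speed of each of head16, head25, head32, head40, head50 below 0.02 m/s and angular speed of each of head16, head25, head32, head40, head50 below 0.2 rad/s); the robot touches nothing.
It fails at once if the biggest head is knocked out of its cup or tipped (distance of head50_mid from where it was at the start of the episode above 0.03 m or angle between head50_mid's own z axis and vertical above 0.35 rad).
It also fails if it takes over 102 s, if anything falls off the work surface, if the arm or the gripper's body presses on something with over 40 N, if the wrist force passes 120 N, or if a joint passes its speed limit or range.

## Working session

There is one attempt and no reset: what is moved stays moved. The work goes in short steps, Python scripts to look and compute and a tool call to move; the robot and the scene stay as the last step left them, time stands still between calls to the robot, and variables do not carry over. Pictures are saved under pics/ and viewed, about 12 in all and at most 16, crops included, and the job is handed in when it is done.

Besides the shell and the picture viewer there is one more tool, called after "Request:" as name(argument=value, ...), one argument or row to a line, values as JSON. servo_tool: Moves the arm, as the interface text tells. Its arguments: {"type":"object","properties":{"moves":{"type":"array"}},"required":["moves"]}

```bash
mkdir -p pics; python3 - <<'E'
from plant import get_obs, imaging, env
import cv2,numpy as np
o=get_obs();print({k:np.round(v,3) for k,v in o.items()}, env.finger_overhang)
for n in("scene","top"):
    cv2.imwrite(f"pics/{n}0.png",imaging.grab_frame(n)[:,:,::-1])
    p=imaging.camera_params(n);R=np.array(p["R"]);print(n,np.round(p["intrinsics"],1).tolist(),np.round(R,3).tolist(),np.round(-R.T@p["t"],3))
E
```

```text
{'clock': np.float64(0.0), 'q': array([-1.371,  0.333, -0.065,  1.461,  0.022,  1.35 , -0.088]), 'dq': array([ 0.001,  0.001,  0.001,  0.001,  0.001,  0.003, -0.001]), 'joint_efforts': array([-0.0000e+00, -6.2544e+01,  4.9000e-02, -3.9163e+01,  1.6000e-02,
        9.0000e-03,  0.0000e+00]), 'eef_pos': array([0.138, 0.609, 0.25 ]), 'orientation': array([ 0.553,  0.441, -0.442, -0.552]), 'contact_force': array([-0.421,  0.539, -0.057]), 'ft_torque': array([-0.009,  0.013, -0.028]), 'width': np.float64(0.086)} 0.019
scene [[530.0, 0.0, 280.5], [0.0, 530.0, 205.2], [0.0, 0.0, 1.0]] [[0.804, 0.595, 0.007], [0.504, -0.675, -0.539], [-0.316, 0.437, -0.842]] [ 0.979 -0.58   1.197]
top [[480.5, 0.0, 287.1], [0.0, 480.5, 207.8], [0.0, 0.0, 1.0]] [[0.028, -0.999, 0.023], [-0.994, -0.03, -0.102], [0.103, -0.02, -0.995]] [0.422 0.047 1.267]
```

View pics/top0.png

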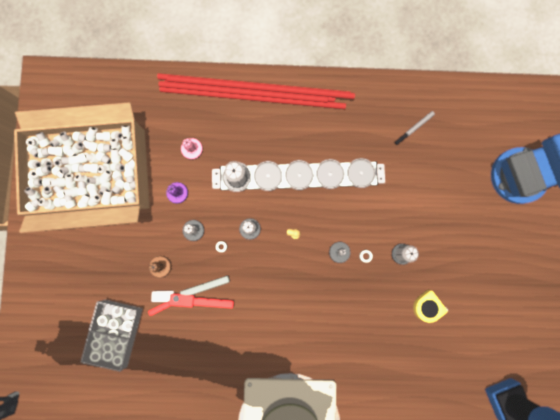

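View pics/scene0.png

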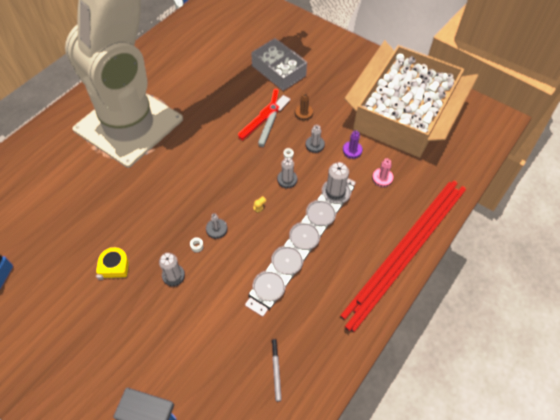

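```bash
cat > h.py <<'E'
from plant import get_obs, imaging, env
import cv2,numpy as np
from scipy.spatial.transform import Rotation as Ro
def cam(n):
    p=imaging.camera_params(n);return [np.array(p[k],float) for k in("intrinsics","R","t")]
def ray(n,u,v,z):
    K,R,t=cam(n);d=R.T@np.linalg.inv(K)@[u,v,1];c=-R.T@t;return c+d*(z-c[2])/d[2]
def proj(n,X):
    K,R,t=cam(n);q=K@(R@np.array(X)+t);return q[:2]/q[2]
E
python3 - <<'E'
from h import *
t=cv2.imread("pics/top0.png");s=cv2.imread("pics/scene0.png")
a=cv2.resize(t[130:290,145:435],(800,441),interpolation=cv2.INTER_CUBIC)
cv2.imwrite("pics/a.png",a)
b=cv2.resize(s[110:310,140:370],(690,600),interpolation=cv2.INTER_CUBIC)
cv2.imwrite("pics/b.png",b)
E
```

```text
(no output)
```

View pics/a.png

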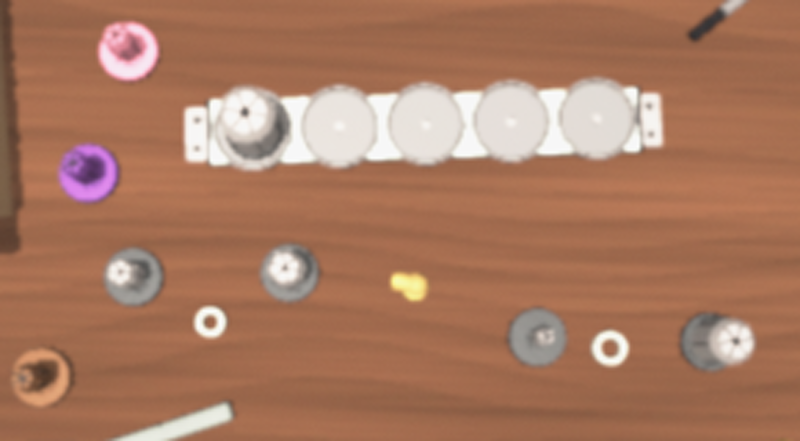

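View pics/b.png

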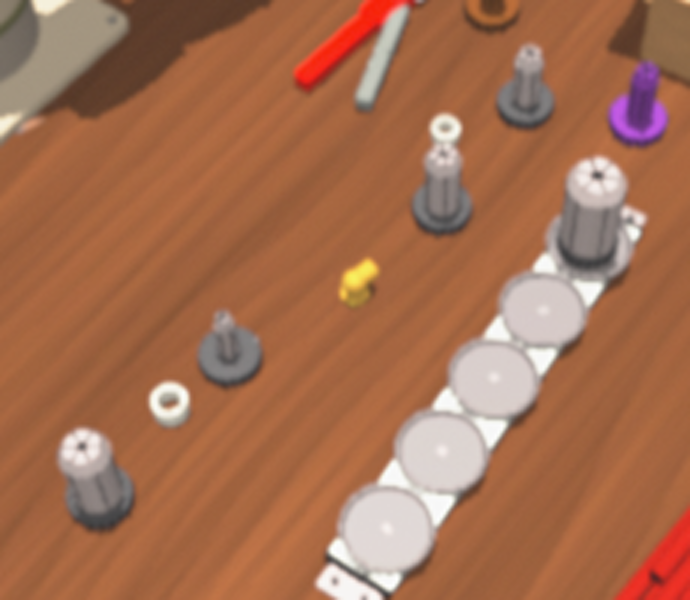

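```bash
python3 - <<'E'
from h import *
s=290/800
T=lambda u,v,z:ray("top",145+u*s,130+v*s,z)
S=lambda u,v,z:ray("scene",140+u/3,110+v/3,z)
for n,c,t,h,ts,cs in[(40,(709,341),(735,342),.096,(84,446),(100,494)),(32,(290,272),(286,267),.088,(444,153),(442,205)),(25,(134,276),(122,272),.08,(530,52),(526,100)),(16,(538,337),(544,337),.072,(223,318),(230,352))]:
    print(n,*[np.round(x[:2],4) for x in(T(*c,.014),T(*t,h),S(*ts,h),S(*cs,.014))])
C=np.array([T(*c,.024)[:2] for c in[(339,126),(425,124),(511,121),(597,118)]])
print(C.round(4));print(np.array([S(*c,.024)[:2] for c in[(543,309),(494,379),(441,450),(387,528)]]).round(4))
print("centres (floor)",T(339,126,.019)[:2],T(597,118,.019)[:2],S(543,309,.019)[:2],S(387,528,.019)[:2], "50:",T(243,111,.123),S(597,173,.123))
print(Ro.from_quat(get_obs()['orientation']).as_matrix().round(3))
E
```

```text
40 [ 0.4406 -0.2822] [ 0.4392 -0.2839] [ 0.4449 -0.2826] [ 0.4454 -0.2847]
32 [0.4942 0.116 ] [0.4943 0.1157] [0.4969 0.1178] [0.4983 0.1151]
25 [0.4861 0.2626] [0.486 0.262] [0.4881 0.2646] [0.4901 0.2626]
16 [ 0.4397 -0.1199] [ 0.4391 -0.1176] [ 0.4442 -0.1204] [ 0.4437 -0.1193]
[[ 0.6335  0.0741]
 [ 0.6381 -0.0075]
 [ 0.6436 -0.0893]
 [ 0.6492 -0.1714]]
[[ 0.6379  0.0722]
 [ 0.6438 -0.0101]
 [ 0.6472 -0.0908]
 [ 0.6536 -0.1726]]
centres (floor) [0.6343985 0.0742067] [ 0.65010451 -0.17230679] [0.63644265 0.07502361] [ 0.65216669 -0.17082034] 50: [0.62726782 0.15603698 0.123     ] [0.62751768 0.15583588 0.123     ]
[[ 0.221 -0.    -0.975]
 [ 0.975 -0.001  0.221]
 [-0.001 -1.    -0.   ]]
```

```bash
cat >> h.py <<'E'
def plan(P,yaw=3.6,n=8):
    """n equal rows from the present pose to position P (m), tool down, x axis at yaw (deg)"""
    o=get_obs();R=Ro.from_quat(o['orientation'])
    c,s=np.cos(np.radians(yaw)),np.sin(np.radians(yaw))
    G=Ro.from_matrix(np.array([[c,0,-s],[s,0,c],[0,-1,0]]))
    w=(R.inv()*G).as_rotvec(degrees=True)/n;d=(np.array(P)-o['eef_pos'])/n*1000
    print("tcp",o['eef_pos'].round(4),"w",round(float(o['width']),4),"t",o['clock'],"turn",w.round(2))
    for i in range(n):
        print((R*Ro.from_rotvec(w*i,degrees=True)).inv().apply(d).round(1).tolist())
E
python3 -c "
from h import *
plan([.488,.263,.20])"
```

```text
tcp [0.138  0.6092 0.2496] w 0.0851 t 0.1 turn [ 0.01  9.21 -0.01]
[-32.5, 6.2, -52.2]
[-23.8, 6.2, -56.8]
[-14.4, 6.2, -59.8]
[-4.6, 6.2, -61.4]
[5.2, 6.2, -61.3]
[15.0, 6.2, -59.7]
[24.3, 6.2, -56.5]
[33.1, 6.2, -51.9]
```

Request:
servo_tool(
  moves=[
    [[-32.5,6.2,-52.2,0,9.2,0,1],[-23.8,6.2,-56.8,0,9.2,0,1],[-14.4,6.2,-59.8,0,9.2,0,1],[-4.6,6.2,-61.4,0,9.2,0,1],[5.2,6.2,-61.3,0,9.2,0,1],[15,6.2,-59.7,0,9.2,0,1],[24.3,6.2,-56.5,0,9.2,0,1],[33.1,6.2,-51.9,0,9.2,0,1]],
  ],
)

```text
clock: 1.1
eef_pos: [0.4891, 0.2618, 0.2004]
orientation: [-0.707, -0.021, 0.021, 0.707]
contact_force: [0.2, 1.3, -0.5]
width: 0.0852
```

```bash
python3 -c "
from h import *
plan([.488,.263,.11],n=2)"
```

```text
tcp [0.4891 0.2618 0.2004] w 0.0852 t 1.1 turn [-0.01 -0.13 -0.  ]
[-0.5, 45.2, 0.6]
[-0.5, 45.2, 0.6]
```

Request:
servo_tool(
  moves=[
    [[-1,40,1,0,0,0,1],[0,40,0,0,0,0,1],[0,40,0,0,0,0,1],[0,24,0,0,0,0,1],[0,10,0,0,0,0,1],[0,0,0,0,0,0,-1],[0,0,0,0,0,0,-1],[0,0,0,0,0,0,-1]],
  ],
)

```text
clock: 2.1
eef_pos: [0.4876, 0.2648, 0.0477]
orientation: [-0.706, -0.023, 0.022, 0.707]
contact_force: [-0.1, -0.5, -0.1]
width: 0.032
```

Request:
servo_tool(
  moves=[
    [[0,0,0,0,0,0,-1],[0,0,0,0,0,0,-1],[0,0,0,0,0,0,-1],[0,0,0,0,0,0,-1]],
  ],
)

```text
clock: 2.6
eef_pos: [0.4877, 0.2647, 0.0477]
orientation: [-0.706, -0.023, 0.022, 0.707]
contact_force: [-0.5, -0.5, 6.6]
width: 0.0236
```

```bash
python3 -c "
from h import *
plan([.646,-.090,.20])
cv2.imwrite('pics/c.png',np.hstack([cv2.resize(imaging.grab_frame('scene')[90:230,220:370,::-1],None,fx=2.6,fy=2.6),cv2.resize(imaging.grab_frame('top')[170:310,130:280,::-1],None,fx=2.6,fy=2.6)]))"
```

```text
tcp [0.4877 0.2647 0.0477] w 0.0236 t 2.6 turn [-0.01  0.    0.01]
[17.0, -19.1, -45.5]
[17.0, -19.1, -45.5]
[17.0, -19.1, -45.5]
[17.0, -19.1, -45.5]
[17.0, -19.1, -45.5]
[17.0, -19.0, -45.5]
[17.0, -19.0, -45.5]
[17.0, -19.0, -45.5]
```

View pics/c.png

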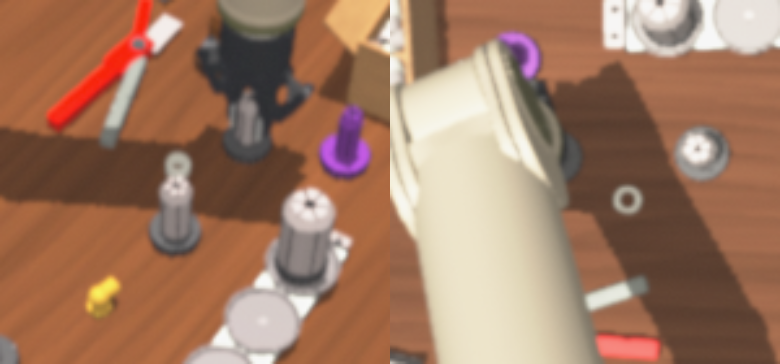

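Request:
servo_tool(
  moves=[
    [[0,-20,0,0,0,0,-1],[0,-40,0,0,0,0,-1],[0,-50,0,0,0,0,-1],[0,-42,0,0,0,0,-1],[10,0,-25,0,0,0,-1],[17,0,-45,0,0,0,-1],[17,0,-45,0,0,0,-1],[17,0,-45,0,0,0,-1]],
  ],
)

```text
clock: 3.7
eef_pos: [0.5582, 0.1071, 0.1986]
orientation: [-0.707, -0.022, 0.023, 0.707]
contact_force: [0.8, 0.1, -2.6]
width: 0.0235
```

Request:
servo_tool(
  moves=[
    [[17,0,-45,0,0,0,-1],[17,0,-45,0,0,0,-1],[17,0,-45,0,0,0,-1],[15,0,-43,0,0,0,-1],[7,0,-25,0,0,0,-1],[0,0,0,0,0,0,-1]],
  ],
)

```text
clock: 4.45
eef_pos: [0.6434, -0.0923, 0.1981]
orientation: [0.707, 0.021, -0.021, -0.706]
contact_force: [-0.2, 1.1, -3.2]
width: 0.0236
```

```bash
python3 -c "
from h import *
plan([.646,-.090,.0667],n=1)
cv2.imwrite('pics/d.png',cv2.resize(imaging.grab_frame('scene')[60:300,180:400,::-1],None,fx=2.5,fy=2.5))"
```

```text
tcp [ 0.6434 -0.0923  0.1981] w 0.0236 t 4.45 turn [ 0.08 -0.19 -0.07]
[2.9, 131.4, 2.4]
```

View pics/d.png

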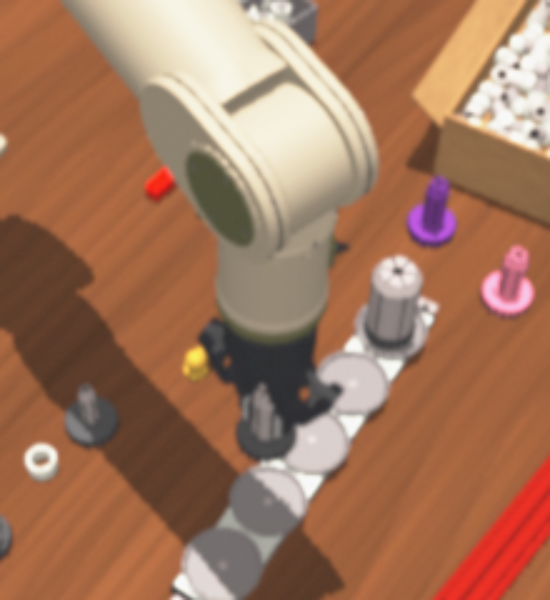

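Request:
servo_tool(
  moves=[
    [[3,40,2,0,0,0,-1],[0,40,0,0,0,0,-1],[0,30,0,0,0,0,-1],[0,12,0,0,0,0,-1],[0,4,0,0,0,0,-1],[0,0,0,0,0,0,-1]],
  ],
)

```text
clock: 5.25
eef_pos: [0.6473, -0.087, 0.0737]
orientation: [-0.707, -0.023, 0.022, 0.707]
contact_force: [0.5, -0.2, -2.1]
width: 0.0238
```

```bash
python3 -c "
from h import *
print(proj('scene',[.6434,-.0923,.164]))
plan([.646,-.090,.0667],n=1)
"
```

```text
[286.30695938 231.36192831]
tcp [ 0.6473 -0.087   0.0737] w 0.0238 t 5.25 turn [-0.01  0.05  0.08]
[-1.5, 7.0, -2.9]
```

Head sits centred on the tool as predicted; lower and release.

Request:
servo_tool(
  moves=[
    [[-1.5,3,-3,0,0,0,-1],[0,3,0,0,0,0,-1],[0,1,0,0,0,0,-1],[0,0,0,0,0,0,-1]],
  ],
)

```text
clock: 5.75
eef_pos: [0.6456, -0.0908, 0.0668]
orientation: [0.707, 0.022, -0.022, -0.707]
contact_force: [-3.9, -0.6, 6.1]
width: 0.0239
```

Request:
servo_tool(
  moves=[
    [[0,0,0,0,0,0,0],[0,0,0,0,0,0,1],[0,0,0,0,0,0,1],[0,0,0,0,0,0,1],[0,0,0,0,0,0,1],[0,-20,0,0,0,0,1],[0,-50,0,0,0,0,1],[0,-60,0,0,0,0,1]],
  ],
)

```text
clock: 6.75
eef_pos: [0.6449, -0.0904, 0.1979]
orientation: [0.707, 0.022, -0.023, -0.707]
contact_force: [1.7, 0.1, -0.3]
width: 0.0854
```

```bash
python3 -c "
from h import *
plan([.496,.116,.197],n=5)
"
```

```text
tcp [ 0.6449 -0.0904  0.1979] w 0.0854 t 6.75 turn [ 0.    0.   -0.01]
[-27.1, 0.2, 43.1]
[-27.1, 0.2, 43.1]
[-27.1, 0.2, 43.1]
[-27.1, 0.2, 43.1]
[-27.1, 0.2, 43.1]
```

Request:
servo_tool(
  moves=[
    [[-27,0,43,0,0,0,1],[-27,0,43,0,0,0,1],[-27,0,43,0,0,0,1],[-27,0,43,0,0,0,1],[-27,0,43,0,0,0,1],[0,0,0,0,0,0,1],[0,25,0,0,0,0,1]],
  ],
)

```text
clock: 7.62
eef_pos: [0.4986, 0.1159, 0.1733]
orientation: [-0.706, -0.024, 0.021, 0.708]
contact_force: [0.4, 0.3, 0.3]
width: 0.0856
```

```bash
python3 -c "
from h import *
plan([.496,.116,.051],n=1)
"
```

```text
tcp [0.4986 0.1159 0.1733] w 0.0856 t 7.625 turn [-0.12  0.05  0.28]
[-3.2, 122.3, -0.0]
```

Request:
servo_tool(
  moves=[
    [[-3,40,0,0,0,0,1],[0,40,0,0,0,0,1],[0,30,0,0,0,0,1],[0,12,0,0,0,0,1],[0,0,0,0,0,0,-1],[0,0,0,0,0,0,-1],[0,0,0,0,0,0,-1],[0,0,0,0,0,0,-1]],
  ],
)

```text
clock: 8.62
eef_pos: [0.4949, 0.1158, 0.05]
orientation: [-0.706, -0.023, 0.022, 0.707]
contact_force: [-0.9, -0.0, 6.4]
width: 0.0308
```

Request:
servo_tool(
  moves=[
    [[0,0,0,0,0,0,-1],[0,0,0,0,0,0,-1]],
  ],
)

```text
clock: 8.88
eef_pos: [0.4949, 0.1158, 0.05]
orientation: [-0.706, -0.023, 0.022, 0.707]
contact_force: [-0.5, -0.4, 6.2]
width: 0.0308
```

```bash
python3 -c "
from h import *
plan([.641,-.0085,.20],n=4)
"
```

```text
tcp [0.4949 0.1158 0.05  ] w 0.0308 t 8.875 turn [-0.01  0.01  0.03]
[34.5, -37.5, -33.3]
[34.5, -37.5, -33.3]
[34.5, -37.5, -33.3]
[34.5, -37.5, -33.3]
```

Width 31 mm confirms head32. Lift, carry to cup B, come down partway.

Request:
servo_tool(
  moves=[
    [[0,-25,0,0,0,0,-1],[0,-50,0,0,0,0,-1],[0,-50,0,0,0,0,-1],[0,-25,0,0,0,0,-1],[34,0,-33,0,0,0,-1],[34,0,-33,0,0,0,-1],[34,0,-33,0,0,0,-1],[34,0,-33,0,0,0,-1]],
  ],
)

```text
clock: 9.88
eef_pos: [0.639, -0.0083, 0.1989]
orientation: [-0.707, -0.023, 0.023, 0.707]
contact_force: [0.2, 1.0, -2.9]
width: 0.0307
```

Request:
servo_tool(
  moves=[
    [[0,0,0,0,0,0,-1],[0,40,0,0,0,0,-1],[0,40,0,0,0,0,-1],[0,20,0,0,0,0,-1],[0,10,0,0,0,0,-1],[0,0,0,0,0,0,-1]],
  ],
)

```text
clock: 10.62
eef_pos: [0.6383, -0.0074, 0.0892]
orientation: [-0.707, -0.023, 0.022, 0.707]
contact_force: [0.4, -0.8, -2.3]
width: 0.0305
```

```bash
python3 -c "
from h import *
plan([.641,-.0085,.069],n=1)
"
```

```text
tcp [ 0.6383 -0.0074  0.0892] w 0.0305 t 10.625 turn [-0.01  0.05  0.02]
[2.6, 20.2, -1.2]
```

Request:
servo_tool(
  moves=[
    [[2.6,8,-1.2,0,0,0,-1],[0,8,0,0,0,0,-1],[0,3,0,0,0,0,-1],[0,1,0,0,0,0,-1],[0,0,0,0,0,0,-1]],
  ],
)

```text
clock: 11.25
eef_pos: [0.6408, -0.0087, 0.0691]
orientation: [-0.707, -0.022, 0.022, 0.707]
contact_force: [-1.8, 0.4, 2.3]
width: 0.0308
```

Request:
servo_tool(
  moves=[
    [[0,0,0,0,0,0,0],[0,0,0,0,0,0,1],[0,0,0,0,0,0,1],[0,0,0,0,0,0,1],[0,0,0,0,0,0,1],[0,-20,0,0,0,0,1],[0,-50,0,0,0,0,1],[0,-60,0,0,0,0,1]],
  ],
)

```text
clock: 12.25
eef_pos: [0.6403, -0.0088, 0.2009]
orientation: [0.707, 0.022, -0.023, -0.707]
contact_force: [2.1, -0.1, 0.6]
width: 0.0851
```

```bash
python3 -c "
from h import *
plan([.442,-.119,.2],n=5)
"
```

```text
tcp [ 0.6403 -0.0088  0.2009] w 0.0851 t 12.25 turn [ 0.    0.   -0.01]
[-41.0, 0.2, -19.5]
[-41.0, 0.2, -19.5]
[-41.0, 0.2, -19.5]
[-41.0, 0.2, -19.5]
[-41.0, 0.2, -19.5]
```

Request:
servo_tool(
  moves=[
    [[-41,0,-19.5,0,0,0,1],[-41,0,-19.5,0,0,0,1],[-41,0,-19.5,0,0,0,1],[-41,0,-19.5,0,0,0,1],[-41,0,-19.5,0,0,0,1],[0,0,0,0,0,0,1],[0,30,0,0,0,0,1],[0,30,0,0,0,0,1]],
  ],
)

```text
clock: 13.25
eef_pos: [0.4435, -0.1187, 0.1393]
orientation: [-0.707, -0.023, 0.022, 0.707]
contact_force: [0.5, 0.4, -0.0]
width: 0.0856
```

```bash
python3 -c "
from h import *
plan([.442,-.119,.042],n=1)
"
```

```text
tcp [ 0.4435 -0.1187  0.1393] w 0.0856 t 13.25 turn [-0.03  0.05  0.16]
[-1.8, 97.2, -0.2]
```

Request:
servo_tool(
  moves=[
    [[-2,40,0,0,0,0,1],[0,35,0,0,0,0,1],[0,15,0,0,0,0,1],[0,7,0,0,0,0,1],[0,0,0,0,0,0,-1],[0,0,0,0,0,0,-1],[0,0,0,0,0,0,-1],[0,0,0,0,0,0,-1]],
  ],
)

```text
clock: 14.25
eef_pos: [0.4407, -0.119, 0.0421]
orientation: [-0.707, -0.023, 0.022, 0.707]
contact_force: [-1.1, 0.6, 5.9]
width: 0.0146
```

Request:
servo_tool(
  moves=[
    [[0,0,0,0,0,0,-1],[0,0,0,0,0,0,-1],[0,0,0,0,0,0,-1]],
  ],
)

```text
clock: 14.62
eef_pos: [0.4408, -0.119, 0.0422]
orientation: [-0.707, -0.023, 0.022, 0.707]
contact_force: [-1.6, 0.2, 7.0]
width: 0.0147
```

```bash
python3 -c "
from h import *
plan([.651,-.172,.20],n=4)
"
```

```text
tcp [ 0.4408 -0.119   0.0422] w 0.0147 t 14.625 turn [-0.01  0.01  0.01]
[51.6, -39.4, -16.5]
[51.6, -39.4, -16.5]
[51.6, -39.4, -16.5]
[51.6, -39.5, -16.5]
```

Request:
servo_tool(
  moves=[
    [[0,-25,0,0,0,0,-1],[0,-50,0,0,0,0,-1],[0,-50,0,0,0,0,-1],[0,-25,0,0,0,0,-1],[50,0,-16,0,0,0,-1],[50,0,-16,0,0,0,-1],[50,0,-16,0,0,0,-1],[50,0,-16,0,0,0,-1]],
  ],
)

```text
clock: 15.62
eef_pos: [0.6456, -0.1701, 0.1909]
orientation: [-0.707, -0.022, 0.023, 0.707]
contact_force: [0.5, -0.7, -0.7]
width: 0.0147
```

Request:
servo_tool(
  moves=[
    [[6,0,-2,0,0,0,-1],[0,40,0,0,0,0,-1],[0,40,0,0,0,0,-1],[0,20,0,0,0,0,-1],[0,10,0,0,0,0,-1],[0,0,0,0,0,0,-1]],
  ],
)

```text
clock: 16.38
eef_pos: [0.6503, -0.1719, 0.0822]
orientation: [0.707, 0.023, -0.022, -0.707]
contact_force: [0.1, 0.1, -1.7]
width: 0.0148
```

```bash
python3 -c "
from h import *
plan([.651,-.172,.0612],n=1)
"
```

```text
tcp [ 0.6503 -0.1719  0.0822] w 0.0148 t 16.375 turn [0.   0.03 0.02]
[0.7, 21.0, -0.1]
```

Request:
servo_tool(
  moves=[
    [[0.7,9,0,0,0,0,-1],[0,8,0,0,0,0,-1],[0,3,0,0,0,0,-1],[0,1,0,0,0,0,-1],[0,0,0,0,0,0,-1]],
  ],
)

```text
clock: 17.0
eef_pos: [0.651, -0.1718, 0.0613]
orientation: [-0.707, -0.023, 0.022, 0.707]
contact_force: [-2.9, 1.1, 4.7]
width: 0.0145
```

Request:
servo_tool(
  moves=[
    [[0,0,0,0,0,0,0],[0,0,0,0,0,0,1],[0,0,0,0,0,0,1],[0,0,0,0,0,0,1],[0,0,0,0,0,0,1],[0,-20,0,0,0,0,1],[0,-60,0,0,0,0,1],[0,-60,0,0,0,0,1]],
  ],
)

```text
clock: 18.0
eef_pos: [0.6506, -0.172, 0.2037]
orientation: [0.707, 0.022, -0.022, -0.707]
contact_force: [0.8, 0.4, 0.1]
width: 0.0857
```

```bash
python3 -c "
from h import *
plan([.4425,-.2835,.2],n=5)
"
```

```text
tcp [ 0.6506 -0.172   0.2037] w 0.0857 t 18.0 turn [0.   0.   0.01]
[-42.9, 0.7, -19.6]
[-42.9, 0.7, -19.6]
[-42.9, 0.7, -19.6]
[-42.9, 0.7, -19.6]
[-42.9, 0.7, -19.6]
```

Request:
servo_tool(
  moves=[
    [[-43,0,-19.5,0,0,0,1],[-43,0,-19.5,0,0,0,1],[-43,0,-19.5,0,0,0,1],[-43,0,-19.5,0,0,0,1],[-43,0,-19.5,0,0,0,1],[0,0,0,0,0,0,1],[0,20,0,0,0,0,1],[0,20,0,0,0,0,1]],
  ],
)

```text
clock: 19.0
eef_pos: [0.4436, -0.2825, 0.1614]
orientation: [-0.707, -0.023, 0.022, 0.707]
contact_force: [-0.5, 0.5, -1.0]
width: 0.0855
```

```bash
python3 -c "
from h import *
plan([.4425,-.2835,.055],n=1)
"
```

```text
tcp [ 0.4436 -0.2825  0.1614] w 0.0855 t 19.0 turn [-0.    0.07  0.13]
[-1.4, 106.3, -1.0]
```

Request:
servo_tool(
  moves=[
    [[-1.4,40,-1,0,0,0,1],[0,40,0,0,0,0,1],[0,19,0,0,0,0,1],[0,7,0,0,0,0,1],[0,0,0,0,0,0,-1],[0,0,0,0,0,0,-1],[0,0,0,0,0,0,-1],[0,0,0,0,0,0,-1]],
  ],
)

```text
clock: 20.0
eef_pos: [0.442, -0.2841, 0.0558]
orientation: [0.707, 0.023, -0.022, -0.707]
contact_force: [0.4, 0.9, 6.6]
width: 0.0388
```

Request:
servo_tool(
  moves=[
    [[0,0,0,0,0,0,-1],[0,0,0,0,0,0,-1]],
  ],
)

```text
clock: 20.25
eef_pos: [0.4419, -0.2841, 0.0558]
orientation: [0.707, 0.023, -0.022, -0.707]
contact_force: [-0.5, -0.6, 6.8]
width: 0.0387
```

```bash
python3 -c "
from h import *
plan([.636,.0735,.25],n=8)
"
```

```text
tcp [ 0.4419 -0.2841  0.0558] w 0.0387 t 20.25 turn [0.   0.01 0.01]
[27.1, -24.2, 43.1]
[27.1, -24.2, 43.1]
[27.1, -24.2, 43.1]
[27.1, -24.2, 43.1]
[27.1, -24.3, 43.1]
[27.0, -24.3, 43.1]
[27.0, -24.3, 43.1]
[27.0, -24.3, 43.1]
```

Request:
servo_tool(
  moves=[
    [[0,-25,0,0,0,0,-1],[0,-55,0,0,0,0,-1],[0,-60,0,0,0,0,-1],[0,-54,0,0,0,0,-1],[14,0,22,0,0,0,-1],[27,0,43,0,0,0,-1],[27,0,43,0,0,0,-1],[27,0,43,0,0,0,-1]],
  ],
)

```text
clock: 21.25
eef_pos: [0.5266, -0.1256, 0.2488]
orientation: [-0.706, -0.022, 0.022, 0.707]
contact_force: [0.0, -1.0, -4.7]
width: 0.0386
```

Request:
servo_tool(
  moves=[
    [[27,0,43,0,0,0,-1],[27,0,43,0,0,0,-1],[27,0,43,0,0,0,-1],[27,0,43,0,0,0,-1],[13,0,21,0,0,0,-1],[0,0,0,0,0,0,-1]],
  ],
)

```text
clock: 22.0
eef_pos: [0.6349, 0.0759, 0.2478]
orientation: [-0.707, -0.023, 0.024, 0.707]
contact_force: [-0.8, -0.7, -4.4]
width: 0.0389
```

```bash
python3 -c "
from h import *
plan([.636,.0735,.0748],n=1)
cv2.imwrite('pics/e.png',cv2.resize(imaging.grab_frame('scene')[60:320,180:400,::-1],None,fx=2.3,fy=2.3))"
```

```text
tcp [0.6349 0.0759 0.2478] w 0.0389 t 22.0 turn [-0.    0.25 -0.08]
[1.2, 173.0, -2.5]
```

View pics/e.png

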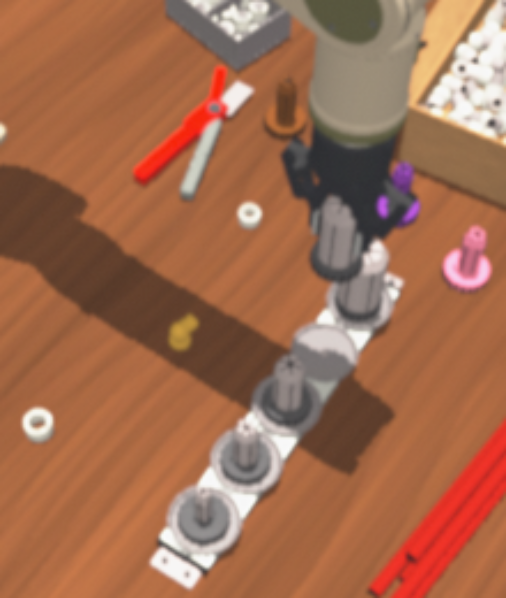

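The three placed heads stand centred in their cups: 32 at (287,395), 25 at (245,458) and 16 at (204,515). The 40 is held upright above its empty cup at (325,350). I'll lower it next.

Request:
servo_tool(
  moves=[
    [[1.2,0,-2.5,0,0,0,-1],[0,40,0,0,0,0,-1],[0,40,0,0,0,0,-1],[0,40,0,0,0,0,-1],[0,25,0,0,0,0,-1],[0,10,0,0,0,0,-1],[0,0,0,0,0,0,-1]],
  ],
)

```text
clock: 22.92
eef_pos: [0.6363, 0.0701, 0.094]
orientation: [0.707, 0.022, -0.022, -0.707]
contact_force: [-0.7, -0.5, -3.7]
width: 0.0385
```

```bash
python3 -c "
from h import *
plan([.636,.0735,.0748],n=1)"
```

```text
tcp [0.6363 0.0701 0.094 ] w 0.0385 t 22.925 turn [ 0.01 -0.01 -0.  ]
[-0.0, 19.2, 3.5]
```

Request:
servo_tool(
  moves=[
    [[0,7,3.5,0,0,0,-1],[0,8,0,0,0,0,-1],[0,3,0,0,0,0,-1],[0,1,0,0,0,0,-1],[0,0,0,0,0,0,-1]],
  ],
)

```text
clock: 23.55
eef_pos: [0.6361, 0.0742, 0.075]
orientation: [-0.707, -0.022, 0.022, 0.707]
contact_force: [-0.7, -0.4, -2.5]
width: 0.0388
```

Request:
servo_tool(
  moves=[
    [[0,0,0,0,0,0,0],[0,0,0,0,0,0,1],[0,0,0,0,0,0,1],[0,0,0,0,0,0,1],[0,0,0,0,0,0,1],[0,-20,0,0,0,0,1],[0,-60,0,0,0,0,1],[0,-60,0,0,0,0,1]],
  ],
)

```text
clock: 24.55
eef_pos: [0.6358, 0.0739, 0.2177]
orientation: [0.707, 0.022, -0.022, -0.707]
contact_force: [1.5, -0.2, 0.4]
width: 0.0856
```

Request:
servo_tool(
  moves=[
    [[0,-20,0,0,0,0,1],[-50,0,0,0,0,0,1],[-50,0,0,0,0,0,1],[-50,0,0,0,0,0,1],[-20,0,0,0,0,0,1],[0,0,0,0,0,0,1]],
  ],
)

```text
clock: 25.3
eef_pos: [0.4656, 0.0635, 0.2354]
orientation: [-0.706, -0.023, 0.022, 0.708]
contact_force: [-0.1, -0.6, 1.1]
width: 0.0856
```

```bash
python3 -c "
from h import *
plan([.5,0,.3],n=1)
a=imaging.grab_frame('scene')[110:310,220:380,::-1];b=imaging.grab_frame('top')[120:320,200:400,::-1]
cv2.imwrite('pics/f.png',np.hstack([cv2.resize(x,None,fx=2.2,fy=2.2,interpolation=2) for x in(a,b)]))"
```

```text
tcp [0.4656 0.0635 0.2354] w 0.0856 t 25.3 turn [-0.13  0.07  0.04]
[30.3, -64.8, -65.5]
```

View pics/f.png

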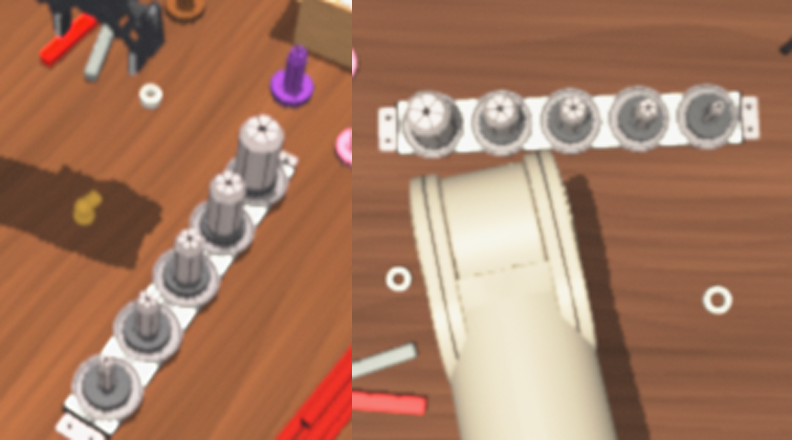

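All five stand in order. I'll check positions from the top centres, then hand in if they agree.

```bash
python3 -c "
from h import *
C=np.array([.641,-.0085]);ay=np.array([-.061,.998]);ax=np.array([.998,.061]);ok=True
for (u,v),(us,vs),h in zip([(427,112),(501,111),(572,108),(648,108),(718,107)],[(263,128),(229,183),(190,238),(149,297),(106,362)],[104,96,88,80,72]):
    z=.019+h/1000
    for p in(ray('top',200+(u-352)/2.2,120+v/2.2,z),ray('scene',220+us/2.2,110+vs/2.2,z)):
        d=p[:2]-C;print(h,(d@ax*1000).round(1),(d@ay*1000).round(1),end=' | ');ok&=abs(d@ax)<.011
    print()
print(ok)
if ok: env.sign_off()
"
```

```text
104 -5.4 162.7 | 104 -1.5 164.2 | 
96 -5.1 81.9 | 96 2.2 82.3 | 
88 -2.5 2.9 | 88 1.1 1.3 | 
80 -3.5 -83.0 | 80 0.8 -81.1 | 
72 -3.2 -163.5 | 72 2.4 -166.3 | 
True
the job is handed in; nothing more can be done
```

All four loose heads are in their cups, stepping down 50, 40, 32, 25, 16 mm from the end where the biggest stands. I left the biggest where it was. The job was handed in at about 25 s on the robot's clock.

**Last checks:**
- **Position:** in both cameras, the top of every head came out within about 6 mm across the row and 3 mm along it of its place. That is inside the 15 mm and 18 mm limits. The two views differ by up to 7 mm across the row.
- **Upright and seated:** all five look upright in both views. I judged seating from how far each head was lowered, 19 mm above where it was picked up. I did not measure tilt or final height separately.
- **Contact on placing:** the wrist force showed contact for 25, 32 and 16. For 40 it showed only a partial unloading before release, so that head may have dropped by under 1 mm.
- **Released:** the gripper is open and clear of the row, at (0.466, 0.064, 0.235).

No check failed.

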